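Shim the rocking test set

TASK

The blue test set rocks on the bench because the foot under the corner with the orange sticker is screwed in too far. Using fingertips only, push the yellow wedge along the bench under that foot until the set no longer rocks and still stands level, then finish with a fingertip still pressing lightly down on the orange sticker to show that the corner does not dip. Do not pick up or tip anything, do not shove the test set out of its place, and leave the other things alone.

Things in the scene. Friction and masses are not known exactly. Their poses are not given: they have to be found in the camera images.
- test_set: loose blue square box 130x130 mm, 0.9 kg, smooth white top 67 mm above the bench, underside 22 mm above it. Origin at bench level under its middle. Its x axis runs along a DIAGONAL, from the short foot (71 mm out, -x) to the sound foot opposite; two more sound feet 71 mm out at +y and -y. It rests level on the three sound feet. Sockets rise 10 mm from the top on the half away from the sticker
- sticker (a point): centre of the orange round sticker, 18 mm across, on the top above the short foot, 67 mm above the bench when level: the place to press. The box's corner lies 26 mm further out. Over about 1 to 2 N here dips the corner until the short foot meets what is below it; let go, it comes back
- foot_axis (a point): point on the box's underside (22 mm above the bench) in the middle of the short foot, at x = -71 mm, y = 0 of the test set. The foot is a rubber dome 18 mm across; its lowest point hangs 5 to 10 mm above the bench (differs from run to run, to be felt)
- wedge: loose yellow wedge 80x46x19 mm, 0.06 kg. Origin: middle of its underside. x points from heel to thin tip: tip (2 mm thick) at x = +40 mm, face rising 1 in 5 to 15 mm at x = -25, then the 19 mm heel, flat back face at x = -40. Starts pointing at the short foot, tip 20 to 50 mm short of it. Slides with about 0.2 N; resists with 2 to 6 N once the gap is filled; stays when let go
- pin_cup: small steel cup of pins, 58 mm wide, 43 mm tall; origin at the centre of its underside. Leave it alone
- qc_stamp: wooden-knobbed hand stamp, 26x34x64 mm, standing; origin at the centre of its underside. Leave it alone
- tape: roll of brown tape lying flat, 94 mm across, 48 mm tall; origin at the centre of its underside. Leave it alone
There are look-alikes about, which are no part of the job. Several things have the shape of the wedge; the one meant has the colours described above.

How it is judged:
At the end, for the whole second after the job is handed in: Fingers press down over 2.5 N within 35 mm of the sticker, not touching the wedge; the set tilts under 0.02 rad (1.4 mm at that corner) and rests over 0.8 N on the wedge, which lies flat, its slope under the short foot (foot axis within 21 mm of its centre line); both at rest (contact force between the fingers and test_set above 2.5 N and contact force between the fingers and wedge below 0.1 N and horizontal distance between the grasp point and sticker below 0.035 m and z of the grasp point in the frame of test_set above 0.069 m and angle between test_set's own z axis and vertical below 0.02 rad and contact force between wedge and test_set above 0.8 N and y of foot_axis in the frame of wedge between -0.021 and 0.021 m and x of foot_axis in the frame of wedge between -0.025 and 0.04 m and height (world z) of wedge below 0.006 m and linear speed of each of test_set, wedge below 0.01 m/s); the arm keeps its last pose, push and grip.
It fails at once if the wedge is picked up off the bench (12 mm) (height (world z) of wedge above 0.012 m).
It fails at once if the test set is lifted (12 mm) or tipped (0.25 rad) (height (world z) of test_set above 0.012 m or angle between test_set's own z axis and vertical above 0.25 rad).
It fails at once if the test set is shoved more than 25 mm from its place (distance of test_set from where it was at the start of the episode above 0.025 m).
It fails at once if the test set is pressed with more than 50 N (contact force between the fingers and test_set above 50 N).
It fails at once if another thing is moved more than 20 mm (distance of any of pin_cup, qc_stamp, tape from where it was at the start of the episode above 0.02 m).
It also fails if it takes over 64 s, if anything falls off the work surface, if the arm or the gripper's body presses on something with over 40 N, if the wrist force passes 120 N, or if a joint passes its speed limit or range.

ROBOT

A 6-joint arm with a two-finger parallel gripper is mounted at the origin on a cart in front of the work surface, level with it; the furniture and walls round the work are solid. World frame = base frame: x ahead of the robot, y to its left, z up, the work surface at z = 0. Lengths are in m, angles in rad, forces in N, time in s.
With the tool pointing down it reaches from about 0.275 to 0.975 m from the base axis. Payload 8.4 kg.
Tool frame: the origin (TCP) lies between the finger pads; the fingertips stand 25 mm ahead of it and the grasp point (between the pads) lies 6 mm ahead of it; z points along the fingers, y is the direction in which the jaws open and shut (so a half turn about z gives the same grasp; the last joint's range is limited). The gripper opens to 92 mm and grips with 3 to 60 N. Pads are 20 mm wide; open, the fingers measure 128 mm over their backs; the gripper's body (75 mm by 189 mm) begins 69 mm behind the grasp point.
Start: joints at [1.348, 0.353, 1.633, -0, 1.155, -0.002], TCP at [0.137, 0.61, 0.24] pointing down, gripper open.
Joint ranges: [-2.63, 2.63], [-0.92, 2.1], [0.06, 2.66], [-1.3, 4.44], [0, 2.69], [-3.02, 3.02]. Speed limits (rad/s): [2.22, 2.22, 2.79, 3.14, 3.14, 3.14].

INTERFACE

Orientations are given as a unit quaternion [w, x, y, z].
In Python, from cell import readout, read_camera, workorder gives the robot as it stands.
- The arm moves only by the tool arm_command, never from a script. Its argument "deltas" is text: rows parted by semicolons, each of 4 numbers parted by spaces: the shift along the tool's x, y, z in cm, then the turn about the tool's z in degrees. In form: tx ty tz twist; .... A call has 1 to 5 rows; each row shifts and turns the commanded pose from where the row before left it, along the tool's axes as they then stand; what a row does not reach is not made up. A row lasts 1/10 s, in which the tool goes at most 50 mm and 8.59 degrees, less where a joint would pass 70% of its speed; a pose out of reach is approached as far as the arm can. A call with a gripper value outside its range is refused whole. "jaw" is the closure in counts, from 0 (fully open) to 255 (shut), set as the call begins (left out, the last holds). The fingers move at their own pace and stop on an object; "grip_force" is the grip in N (left out, the last holds). Time passes only in rows, so rows that do not move let the fingers close. It gives the time, the measured TCP pose, the force and the opening at its end, in the units of the state.
- readout.get_state(): the state, without advancing time (a new reading comes with each control period).
- read_camera(name): name is "scene" or "top" or "wrist"; returns a dict with "pixels" (400x640x3 uint8, blue, green, red), "fx", "fy", "cx", "cy" (pixels), "rvec" (rotation vector, rad) and "tvec" (3), from world to camera coordinates, as OpenCV has them. Camera axes: x right, y down, z forward; pixel columns grow to the right and rows downward; lengths in m; the calibration is good to about 2 mm. A picture is of the moment at which its call begins. There is no depth.
- workorder.close_job(): hands the job in, once; it reports no verdict.
The state is a dict: "t": time; "joints": joint angles; "qd": joint speeds; "effort": joint torques, N m; "eef_pos": TCP position; "eef_rot": TCP orientation; "wrist_force": force on the tool from outside, world axes, zero at the start; "ft_torque": the same for the moment, N m; "width": finger opening in m.
Only numpy, scipy, OpenCV 4.12 (cv2) and the standard library are available. Lean on these libraries where they do the work, as an engineer would, in place of code of your own. Each camera call takes 0.05 s, during which the arm holds its last target. There are 200 camera calls.

## Working session

There is one attempt and no reset: what is moved stays moved. The work goes in short steps, Python scripts to look and compute and a tool call to move; the robot and the scene stay as the last step left them, time stands still between calls to the robot, and variables do not carry over. Pictures are saved under pics/ and viewed, about 8 in all and at most 12, crops included, and the job is handed in when it is done.

Besides the shell and the picture viewer there is one more tool, called after "Emit:" as name(argument=value, ...), one argument or row to a line, values as JSON. arm_command: Moves the arm, as the interface text tells. Its arguments: {"type":"object","properties":{"deltas":{"type":"string"},"jaw":{"type":"number"},"grip_force":{"type":"number"}},"required":["deltas"]}

```bash
mkdir -p pics
cat > h.py <<'E'
import sys; sys.path.insert(0,'.')
import numpy as np, cv2
from cell import readout, read_camera, workorder
def snap(name,fn):
    c=read_camera(name); cv2.imwrite('pics/'+fn,c['pixels']); np.savez('pics/'+fn+'.npz',**c); return c
def ray(c,u,v,z):
    R=cv2.Rodrigues(np.array(c['rvec'],float))[0]; t=np.array(c['tvec'],float).ravel()
    o=-R.T@t; d=R.T@np.array([(u-c['cx'])/c['fx'],(v-c['cy'])/c['fy'],1.])
    return o+d*(z-o[2])/d[2]
def proj(c,P):
    K=np.array([[c['fx'],0,c['cx']],[0,c['fy'],c['cy']],[0,0,1.]])
    return cv2.projectPoints(np.array(P,float).reshape(-1,3),np.array(c['rvec'],float),np.array(c['tvec'],float),K,None)[0].reshape(-1,2)
E
python3 - <<'E'
from h import *
a=snap('top','top1.png'); b=snap('scene','sc1.png')
s=readout.get_state(); print(s)
E
```

```text
{'t': 0.1, 'joints': array([ 1.34759350e+00,  3.53573799e-01,  1.63404816e+00, -1.98617596e-05,
        1.15518326e+00, -2.43359276e-03]), 'qd': array([-0.00059473, -0.00089768, -0.00268515,  0.00075682, -0.00112325,
        0.00090157]), 'effort': array([-8.24203221e-05, -5.94906378e+01, -3.34931910e+01,  6.98307250e-02,
        1.84414949e-02,  8.10623590e-06]), 'eef_pos': array([0.13679955, 0.60943049, 0.23894688]), 'eef_rot': array([-5.92295405e-05,  1.10156572e-01,  9.93914062e-01, -6.03451836e-04]), 'wrist_force': array([-0.55658093,  0.07842075,  0.31229357]), 'ft_torque': array([-0.020218  ,  0.01212486,  0.0248966 ]), 'width': 0.09202357352561363}
```

View pics/top1.png

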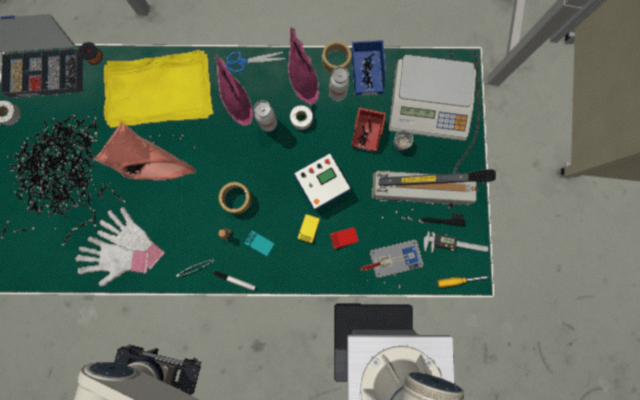

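View pics/sc1.png

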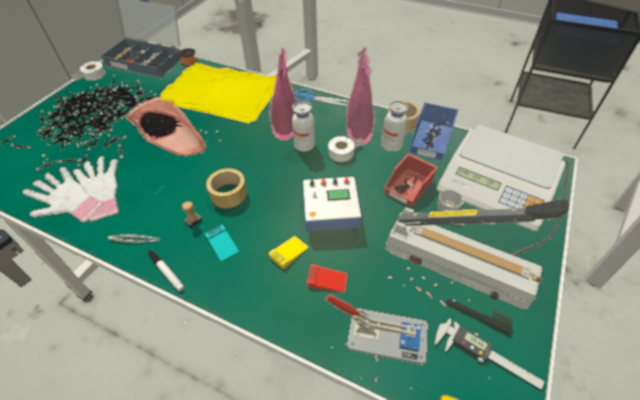

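The top view shows the blue/white set at about (322,181), the yellow wedge at (309,229), the stamp at (225,234) and the tape at (235,198). Next I'll segment by colour and enlarge the area.

```bash
cat > seg.py <<'E'
from h import *
c=dict(np.load('pics/top1.png.npz')); im=c['pixels']
hsv=cv2.cvtColor(im,cv2.COLOR_BGR2HSV)
def blobs(lo,hi,roi,z,nm):
    m=cv2.inRange(hsv,lo,hi); k=np.zeros_like(m); x0,y0,x1,y1=roi; k[y0:y1,x0:x1]=m[y0:y1,x0:x1]
    n,l,st,ce=cv2.connectedComponentsWithStats(k)
    for i in range(1,n):
        if st[i,4]<6: continue
        p=np.argwhere(l==i)[:,::-1].astype(np.float32); r=cv2.minAreaRect(p); 
        print(nm,st[i,4],ce[i].round(1),ray(c,*ce[i],z).round(4)); 
        if st[i,4]>60: print('  box',[ray(c,*q,z)[:2].round(3).tolist() for q in cv2.boxPoints(r)])
blobs((20,120,120),(35,255,255),(285,205,330,250),0.012,'wedge')
blobs((5,120,150),(20,255,255),(290,150,352,212),0.067,'stick')
blobs((0,0,170),(180,60,255),(290,150,352,212),0.067,'top')
print([ray(c,u,v,0)[:2].round(3).tolist() for u,v in [(0,300),(493,296),(482,46),(225,234),(235,198)]], proj(c,[[0,0,0],[.137,.61,.24]]))
cr=cv2.resize(im[145:255,270:360],None,fx=6,fy=5.4,interpolation=cv2.INTER_CUBIC); cv2.imwrite('pics/cr.png',cr)
E
python3 seg.py
```

```text
wedge 394 [308.3 227.9] [0.4753 0.2832 0.012 ]
  box [[0.445, 0.319], [0.521, 0.294], [0.506, 0.248], [0.43, 0.273]]
stick 21 [316. 201.] [0.553  0.2591 0.067 ]
top 1246 [321.7 181.8] [0.6119 0.2422 0.067 ]
  box [[0.638, 0.326], [0.702, 0.22], [0.594, 0.159], [0.532, 0.265]]
[[0.249, 1.226], [0.27, -0.289], [1.091, -0.294], [0.455, 0.545], [0.569, 0.518]] [[401.29707928 387.74834449]
 [171.28392475 358.67296124]]
```

View pics/cr.png

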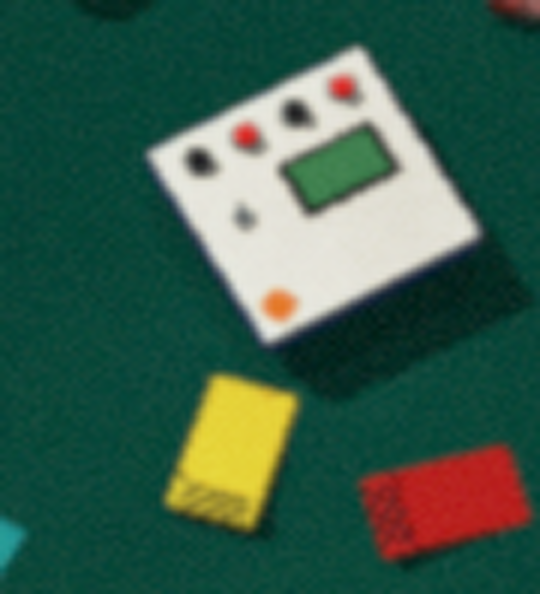

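The wedge is at about (0.475,0.283) pointing at -18°, with its hatched heel towards the robot. The sticker is at about (0.551,0.260), and the wedge line passes within a few mm of it. I'll close the jaws and go behind the heel.

Emit:
arm_command(
  deltas="-2 -1.5 0 0; -3.5 -2.5 0 0; -3.5 -2.5 0 0; -3.5 -2.5 0 0; -3.5 -2.5 0 0",
  jaw=255,
  grip_force=20,
)

```text
t: 0.6
eef_pos: [0.2685, 0.4611, 0.2393]
eef_rot: [-0.0, 0.11, 0.994, -0.0]
wrist_force: [-0.1, 0.0, 0.9]
width: 0.0537
```

Emit:
arm_command(
  deltas="-3.5 -2.5 0 0; -3.5 -2.5 0 0; -3.5 -2.5 0 0; -3.5 -2.5 0 0; -3.2 -2.3 0 5.6",
)

```text
t: 1.1
eef_pos: [0.4096, 0.3032, 0.2395]
eef_rot: [-0.0, 0.159, 0.987, -0.0]
wrist_force: [-0.2, 0.3, 0.3]
width: 0.0145
```

Emit:
arm_command(
  deltas="0 0 3 0; 0 0 4 0; 0 0 4 0; 0 0 2 0; 0 0 0 0",
)

```text
t: 1.6
eef_pos: [0.4068, 0.3034, 0.1068]
eef_rot: [-0.002, 0.159, 0.987, -0.002]
wrist_force: [-0.4, -0.6, 0.4]
width: 0.0007
```

Run:
```python
from h import *
from scipy.spatial.transform import Rotation as R
w=snap('wrist','w1.png'); s=readout.get_state(); q=s['eef_rot']
print(s['eef_pos'],s['width'],s['wrist_force'],R.from_quat([*q[1:],q[0]]).as_matrix().round(3))
```

```text
[0.40788782 0.30424905 0.10857191] 0.00019546597030894737 [ 0.29520078  0.29315677 -0.24209634] [[-0.95   0.313 -0.003]
 [ 0.313  0.95  -0.002]
 [ 0.002 -0.003 -1.   ]]
```

View pics/w1.png

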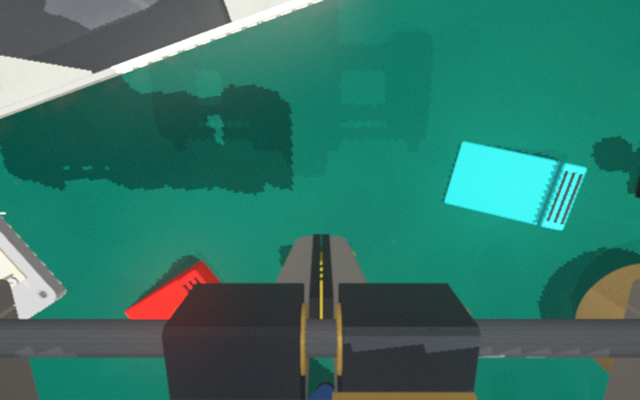

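The wrist view looks back away from the wedge, with the fingers closed at (321,250) and the bench behind them clear. The red and cyan look-alikes are off to the sides. Going down to bench level.

Emit:
arm_command(
  deltas="0 0 3 0; 0 0 3 0; 0 0 1 0; 0 0 0.6 0; 0 0 0 0",
)

```text
t: 2.15
eef_pos: [0.4091, 0.3053, 0.0342]
eef_rot: [0.0, 0.159, 0.987, 0.0]
wrist_force: [-0.1, 0.4, 0.4]
width: 0.0005
```

Run:
```python
from h import *
b=snap('scene','sc2.png'); s=readout.get_state(); print(s['eef_pos'],s['wrist_force'])
cv2.imwrite('pics/sc2c.png',cv2.resize(b['pixels'][140:300,200:400],None,fx=3.6,fy=3.6,interpolation=cv2.INTER_CUBIC))
```

```text
[0.40936221 0.30540817 0.03462592] [ 0.53473373 -0.51448378  0.26792568]
```

View pics/sc2c.png

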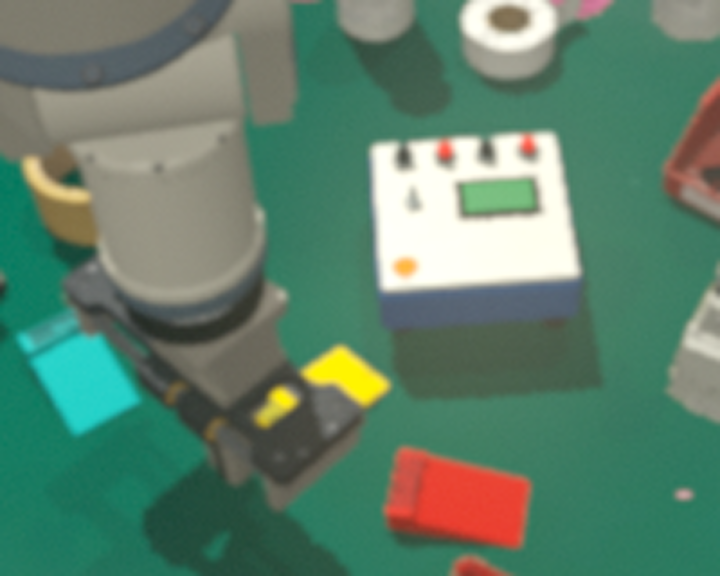

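The scene view shows the fingers behind the wedge heel, with the thin tip at about crop (388,383) pointing to the sticker corner at (404,267). Lateral alignment works out within 2 mm. Pushing, slowing near the expected contact.

Emit:
arm_command(
  deltas="-0.8 0 0 0; -1 0 0 0; -1 0 0 0; -1 0 0 0; -1 0 0 0",
)

```text
t: 2.7
eef_pos: [0.4554, 0.2895, 0.0337]
eef_rot: [0.0, 0.159, 0.987, 0.0]
wrist_force: [0.6, 0.2, 1.5]
width: 0.0002
```

Emit:
arm_command(
  deltas="-0.6 0 0 0; -0.4 0 0 0; -0.3 0 0 0; 0 0 0 0; 0 0 0 0",
)

```text
t: 3.2
eef_pos: [0.4664, 0.2858, 0.0335]
eef_rot: [-0.0, 0.159, 0.987, -0.0]
wrist_force: [-0.7, 0.0, -0.8]
width: 0.0007
```

Emit:
arm_command(
  deltas="-0.2 0 0 0; -0.2 0 0 0; 0 0 0 0; 0 0 0 0",
)

```text
t: 3.6
eef_pos: [0.4705, 0.2846, 0.0336]
eef_rot: [0.0, 0.159, 0.987, 0.0]
wrist_force: [-0.3, 0.0, 0.8]
width: 0.0004
```

Run:
```python
from h import *
b=snap('scene','sc3.png');F=[]
for _ in range(4): read_camera('wrist'); F.append(readout.get_state()['wrist_force'])
print(np.array(F).round(2))
cv2.imwrite('pics/sc3c.png',cv2.resize(b['pixels'][140:300,200:400],None,fx=3.6,fy=3.6,interpolation=cv2.INTER_CUBIC))
```

```text
[[-1.04  0.62 -0.3 ]
 [-0.01  0.08 -0.31]
 [-0.17  0.11 -1.11]
 [-0.13  0.41  0.03]]
```

View pics/sc3c.png

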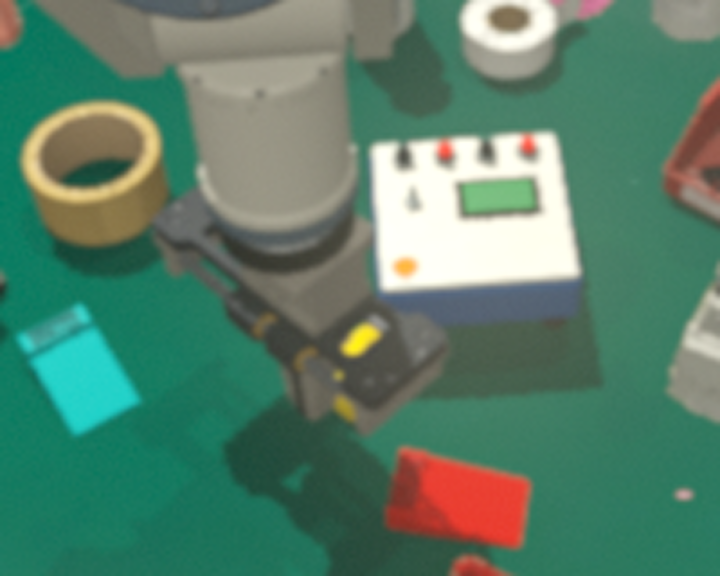

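The view shows the fingers at the heel (visible at 345,405), the front of the wedge hidden under the gripper, and the set unmoved. There's no resistance yet, so I'll go on in small steps and watch the force.

Emit:
arm_command(
  deltas="-0.15 0 0 0; -0.15 0 0 0; 0 0 0 0; 0 0 0 0",
)

```text
t: 4.25
eef_pos: [0.4734, 0.2836, 0.0336]
eef_rot: [0.0, 0.159, 0.987, 0.0]
wrist_force: [0.4, -0.0, 0.1]
width: 0.0004
```

Emit:
arm_command(
  deltas="-0.15 0 0 0; -0.15 0 0 0; 0 0 0 0; 0 0 0 0",
)

```text
t: 4.65
eef_pos: [0.4762, 0.2826, 0.0336]
eef_rot: [0.0, 0.159, 0.987, 0.0]
wrist_force: [0.2, 0.5, -0.5]
width: 0.0008
```

Emit:
arm_command(
  deltas="-0.15 0 0 0; -0.15 0 0 0; 0 0 0 0; 0 0 0 0",
)

```text
t: 5.05
eef_pos: [0.4791, 0.2817, 0.0336]
eef_rot: [0.0, 0.159, 0.987, 0.0]
wrist_force: [-0.9, 0.2, -0.2]
width: 0.0007
```

```bash
cat > f.py <<'E'
from h import *
F=[]
for _ in range(4): read_camera('wrist'); F.append(readout.get_state()['wrist_force'])
F=np.array(F).mean(0); s=readout.get_state(); p=s['eef_pos']
print(s['t'],F.round(2),'along',(F[:2]@[.95,-.313]).round(2),p.round(4),'s',(p[:2]@[.95,-.313]).round(4))
E
python3 f.py
```

```text
5.25 [ 0.04 -0.13  0.08] along 0.08 [0.479  0.2817 0.0336] s 0.3668
```

Emit:
arm_command(
  deltas="-0.15 0 0 0; -0.15 0 0 0; 0 0 0 0; 0 0 0 0; 0 0 0 0",
)

```text
t: 5.75
eef_pos: [0.4819, 0.2808, 0.0336]
eef_rot: [0.0, 0.159, 0.987, 0.0]
wrist_force: [-0.4, 0.0, -0.5]
width: 0.0007
```

Emit:
arm_command(
  deltas="-0.15 0 0 0; -0.15 0 0 0; 0 0 0 0; 0 0 0 0; 0 0 0 0",
)

```text
t: 6.25
eef_pos: [0.4847, 0.2798, 0.0336]
eef_rot: [0.0, 0.159, 0.987, 0.0]
wrist_force: [0.6, -0.0, -0.2]
width: 0.0007
```

```bash
python3 f.py
```

```text
6.45 [ 0.43 -0.06 -0.1 ] along 0.43 [0.4847 0.2799 0.0336] s 0.3729
```

Emit:
arm_command(
  deltas="-0.15 0 0 0; -0.1 0 0 0; 0 0 0 0; 0 0 0 0; 0 0 0 0",
)

```text
t: 6.95
eef_pos: [0.4871, 0.2791, 0.0336]
eef_rot: [0.0, 0.159, 0.987, -0.0]
wrist_force: [-0.5, -0.3, -0.2]
width: 0.0005
```

```bash
python3 f.py
```

```text
7.15 [-0.06 -0.36  0.13] along 0.05 [0.487  0.2791 0.0336] s 0.3753
```

Still free; continuing in steps of 2.5 mm.

Emit:
arm_command(
  deltas="-0.15 0 0 0; -0.1 0 0 0; 0 0 0 0; 0 0 0 0; 0 0 0 0",
)

```text
t: 7.65
eef_pos: [0.4891, 0.2782, 0.0335]
eef_rot: [-0.0, 0.159, 0.987, -0.0]
wrist_force: [-3.8, 0.1, 2.1]
width: 0.0003
```

```bash
python3 f.py
```

```text
7.85 [-3.8   0.81  2.32] along -3.86 [0.4892 0.2782 0.0335] s 0.3776
```

Emit:
arm_command(
  deltas="-0.15 0 0 0; -0.1 0 0 0; 0 0 0 0; 0 0 0 0; 0 0 0 0",
)

```text
t: 8.35
eef_pos: [0.4912, 0.2775, 0.0335]
eef_rot: [-0.001, 0.159, 0.987, -0.0]
wrist_force: [-6.1, 1.5, 4.2]
width: 0.0002
```

```bash
python3 f.py
```

```text
8.55 [-5.86  1.7   3.84] along -6.1 [0.4912 0.2775 0.0335] s 0.3798
```

Emit:
arm_command(
  deltas="-0.1 0 0 0; -0.1 0 0 0; 0 0 0 0; 0 0 0 0; 0 0 0 0",
)

```text
t: 9.05
eef_pos: [0.4926, 0.2768, 0.0335]
eef_rot: [-0.001, 0.159, 0.987, -0.0]
wrist_force: [-8.3, 2.2, 5.5]
width: 0.0001
```

```bash
python3 f.py
```

```text
9.25 [-8.1   2.28  5.34] along -8.41 [0.4926 0.2768 0.0335] s 0.3814
```

Resistance appeared at about s = 0.376 and rose to 8 N, so the gap is filled, with about 5 mm of extra push (no more than 1 mm lift). I'll back off, rise and check from above.

Emit:
arm_command(
  deltas="0.2 0 0 0; 0.5 0 0 0; 1 0 0 0; 1.3 0 0 0; 0 0 -1 0",
)

```text
t: 9.75
eef_pos: [0.4624, 0.2859, 0.0427]
eef_rot: [-0.001, 0.158, 0.987, -0.001]
wrist_force: [-0.9, -0.1, 0.6]
width: 0.0003
```

Emit:
arm_command(
  deltas="0 0 -3 0; 3 0 -4 0; 4 0 -3 0; 4 0 -2 0; 4 0 0 0",
)

```text
t: 10.25
eef_pos: [0.3227, 0.3349, 0.1671]
eef_rot: [0.002, 0.159, 0.987, 0.003]
wrist_force: [-0.6, 1.1, -0.6]
width: 0.0004
```

```bash
cat > after.py <<'E'
from h import *
b=snap('scene','sc4.png'); t=snap('top','top4.png'); s=readout.get_state(); print(s['t'],s['eef_pos'])
a0=dict(np.load('pics/sc1.png.npz'))['pixels']; t0=dict(np.load('pics/top1.png.npz'))['pixels']
# shift of the set in each picture
for n,p,q,(x0,y0,x1,y1) in [('scene',a0,b['pixels'],(300,175,362,222)),('top',t0,t['pixels'],(294,153,350,203))]:
    g=lambda i:np.float32(cv2.cvtColor(i,cv2.COLOR_BGR2GRAY)); W=np.eye(2,3,dtype=np.float32)
    cc,W=cv2.findTransformECC(g(p)[y0:y1,x0:x1],g(q)[y0:y1,x0:x1],W,cv2.MOTION_AFFINE,(3,200,1e-6),None,3)
    print(n,cc,[ (W@[u-x0,v-y0,1]-[u-x0,v-y0]).round(2).tolist() for u,v in [(x0+10,y1-8),(x1-10,y0+8)]])
A=cv2.resize(b['pixels'][150:270,240:400],None,fx=5,fy=5,interpolation=cv2.INTER_CUBIC)
cv2.imwrite('pics/sc4c.png',A)
B=cv2.resize(t['pixels'][145:255,270:360],None,fx=5.4,fy=5.4,interpolation=cv2.INTER_CUBIC); cv2.imwrite('pics/t4c.png',B)
E
python3 after.py
```

```text
10.35 [0.31937033 0.3339831  0.16496141]
scene 0.9968501218297868 [[0.17, -0.37], [0.19, -0.12]]
top 0.9990486744114391 [[0.05, -0.27], [0.09, -0.13]]
```

View pics/sc4c.png

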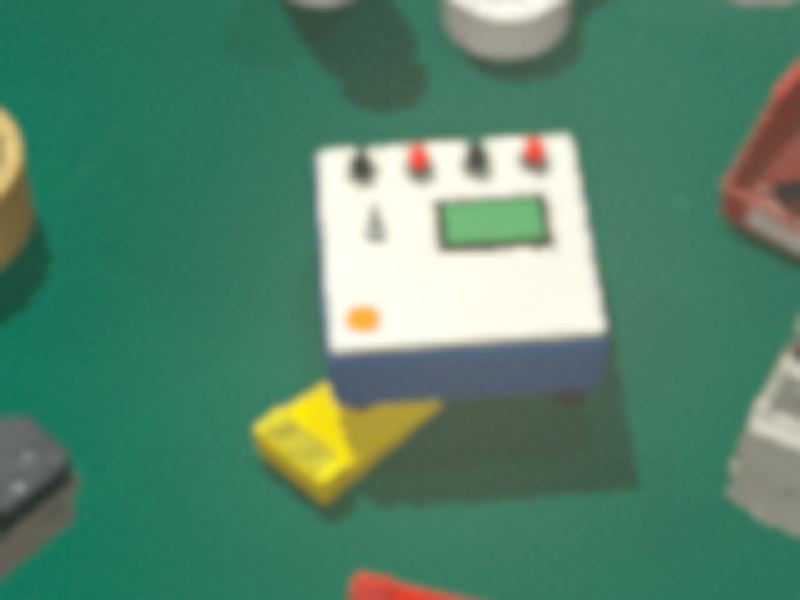

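View pics/t4c.png

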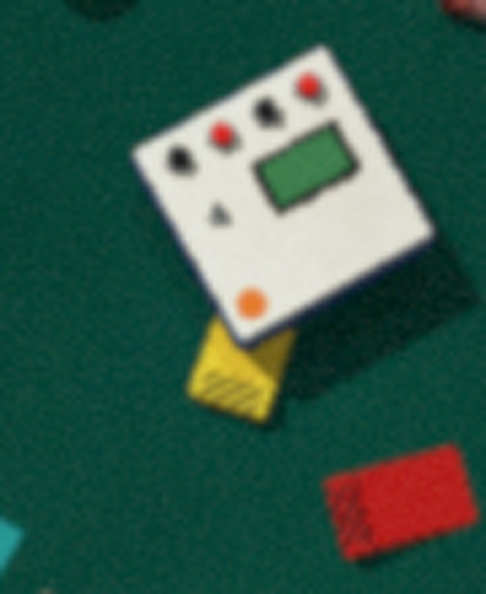

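The scene crop shows the heel at (300,440) with the slope under the sticker corner (sticker at (363,320)). The top crop shows the wedge lined up under the corner. The set moved under 1 mm and the corner rose well under 1.4 mm. Now I'll go over the sticker and press.

Emit:
arm_command(
  deltas="-4 0 0 0; -5 0 0 0; -5 0 0 0; -5 0 0 0; -4 0 0 0",
)

```text
t: 10.85
eef_pos: [0.5443, 0.2598, 0.1642]
eef_rot: [0.001, 0.159, 0.987, 0.0]
wrist_force: [-0.4, 0.2, 0.2]
width: 0.0001
```

Emit:
arm_command(
  deltas="-1.3 0 1 0; 0 0 2 0; 0 0 2 0; 0 0 0.8 0; 0 0 0 0",
)

```text
t: 11.35
eef_pos: [0.5524, 0.2568, 0.1044]
eef_rot: [-0.001, 0.158, 0.987, -0.001]
wrist_force: [-0.4, 0.2, 1.1]
width: 0.0006
```

```bash
python3 f.py
```

```text
11.55 [0.72 0.24 0.4 ] along 0.61 [0.554  0.2576 0.1067] s 0.4457
```

Tips are at 0.082 m, 14 mm above the top, and 3–4 mm from the sticker centre.

Emit:
arm_command(
  deltas="0 0 0.5 0; 0 0 0.4 0; 0 0 0.2 0; 0 0 0.1 0; 0 0 0 0",
)

```text
t: 12.05
eef_pos: [0.5534, 0.2571, 0.0934]
eef_rot: [-0.0, 0.159, 0.987, -0.0]
wrist_force: [-0.4, -0.7, 0.2]
width: 0.0006
```

```bash
python3 f.py
```

```text
12.25 [0.6  0.14 0.41] along 0.53 [0.5536 0.2572 0.0936] s 0.4454
```

Emit:
arm_command(
  deltas="0 0 0.1 0; 0 0 0.1 0; 0 0 0 0; 0 0 0 0",
)

```text
t: 12.65
eef_pos: [0.5537, 0.2573, 0.0925]
eef_rot: [0.0, 0.159, 0.987, 0.0]
wrist_force: [-2.8, -1.2, 9.4]
width: 0.0006
```

```bash
python3 f.py
```

```text
12.85 [-2.61 -0.83  8.99] along -2.22 [0.5537 0.2573 0.0925] s 0.4455
```

Emit:
arm_command(
  deltas="0 0 -0.04 0; 0 0 0 0; 0 0 0 0; 0 0 0 0; 0 0 0 0",
)

```text
t: 13.35
eef_pos: [0.5537, 0.2572, 0.0925]
eef_rot: [0.0, 0.159, 0.987, 0.0]
wrist_force: [-1.4, -0.2, 7.2]
width: 0.0002
```

```bash
python3 f.py; sed -i 's/sc4/sc5/g;s/top4/top5/;s/t4c/t5c/' after.py; python3 after.py
```

```text
13.55 [-1.61 -0.62  6.77] along -1.33 [0.5537 0.2573 0.0925] s 0.4454
13.65 [0.55366709 0.25728862 0.09256034]
scene 0.5672952322890495 [[3.63, 20.54], [-0.01, -5.15]]
top 0.7199841340732557 [[-8.63, -9.54], [4.23, -6.06]]
```

View pics/sc5c.png

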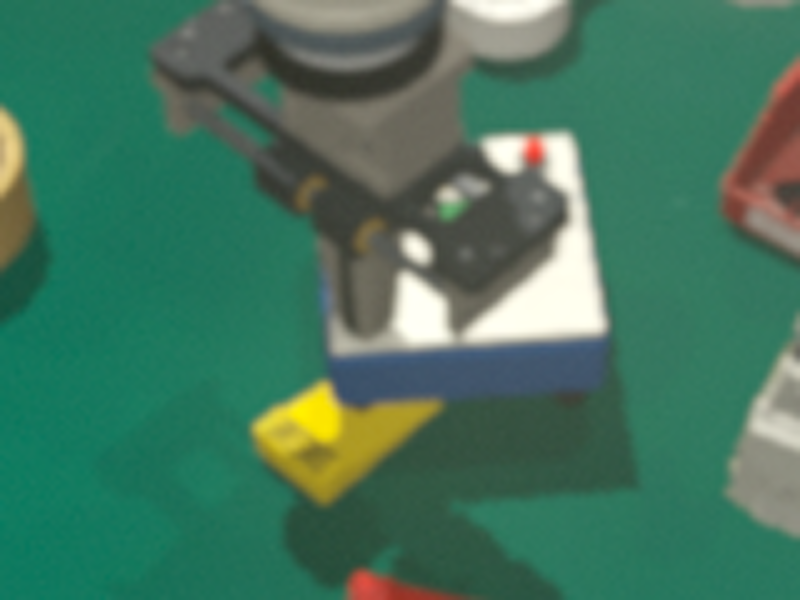

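The fingertips stand on the sticker at about (365,325). The box front edge and wedge are where they were before the press, and the force is steady at 6.8 N with the tips at z = 67.5 mm. Handing in.

```bash
python3 -c "
from h import *
workorder.close_job(); print(readout.get_state()['wrist_force'])"
```

```text
the job is handed in; nothing more can be done
the job is handed in; nothing more can be done
```

The job is handed in, at about 13.7 s of the 64 s allowed. With closed fingertips I pushed the yellow wedge by its heel under the short foot, backed off, and pressed down on the orange sticker, where the fingers remain.

**Push:** resistance began at about 4 N and had reached 8.4 N when I stopped. That is above the stated 2 to 6 N, because I made two more short pushes before acting on the rising force.

**Set and wedge:** after the push the pictures showed the set shifted by less than 1 mm. I judged the corner lift at about 1 mm at most from the extra wedge travel, not by measuring it. The wedge lies flat and lined up under the corner. I did not measure how much load the foot puts on the wedge.

**Final press:** the force held at about 6.8 N within 4 mm of the sticker centre. The fingertips stood at 67.5 mm, so the corner does not dip. The set and wedge looked unmoved.

**Checks that failed:** the last automatic image comparison was useless because the gripper hid the set, so I judged that moment by eye. No force could be read after handing in.

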